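# Reset the warming plate and snap its splash cap back on

### The job

The counter-top warming plate has cut out: turn its winged reset knob clockwise all the way to the stop, let go so that it springs back by itself, then pick up the round splash cap from the counter, put it over the knob and press it straight down until it clicks and sits fully home on its gasket. Do not stop at the click: finish with the cap still held in the gripper and pressed firmly down on the gasket. Leave the thermostat dial as it is set, and the shaker, the sauce bottle and the foil tray where they stand.

Things in the scene. Friction and masses are not known exactly. Their poses are not given: they have to be found in the camera images.
- cap_mid (a point): centre of the loose splash cap: plain dark grey ribbed plastic, round, 50 mm outer diameter, 46 mm tall, 20 to 50 g, closed flat top, open below; it stands mouth down on the counter, so this point is 23 mm above its mouth rim and 23 mm below its top; z points from mouth to top. Inside: bore 46 mm, 43 mm deep; a rounded bead just above the rim narrows the mouth to 41 mm
- reset_seat (a point): where the cap belongs: on the upright axis of the reset switch, at the top face of its black rubber gasket (68 mm diameter, 3 mm thick, lying on the control strip, 63 mm above the counter); z up, x from the warming plate's front to its back, y to its left. The cap is home when its rim rests on the gasket: cap_mid is then 23 mm above this point, on the axis
- collar_top (a point): centre of the top of the switch's grey round collar, 13 mm above reset_seat, on the axis, same directions. The collar is 38.6 mm in diameter, its top edge chamfered to 34 mm; it guides the cap, which goes over knob and collar in any turn
- catches (a point): point on the axis 7 mm above reset_seat, level with four small sprung catches that stick out of the collar to 44 mm diameter. The cap's bead meets them with its rim 8 mm above the gasket; the push then rises to about 8 to 16 N, falls to nothing as the bead clicks past them (rim 4 mm up; they then draw the cap down), and only rises again when the rim rests on the gasket
- reset_grip (a point): grip point on the winged reset knob: on its axis, 35 mm above reset_seat, 22 mm above the collar's top. The wing is a black upright bar 26 mm long, 10 mm thick; its top is 5 mm above this point, its flat flanks are free down to a 3 mm high disc lying on the collar. x points along the wing's length, z up; at rest the wing lies front to back on the warming plate
- reset_knob (a joint): turn of the reset knob in rad: 0 at rest, grows clockwise seen from above, stop at 1.05 (60 degrees); a spring (0.04 N m at rest, 0.15 N m at the stop) turns it back to 0 when it is let go
- dial_mark (a point): tip of the white mark on top of the thermostat dial, 17 mm off the dial's axis. The dial is a plain round black knob, 40 mm diameter, 22 mm high, without wing or collar, on the same control strip, 105 mm to the right of the reset switch (reset_seat's -y); its setting must not change
- warmer: the warming plate: a fixed steel casing 420 mm deep (x), 340 mm wide (y), 60 mm high, with an aluminium control strip along its front 118 mm and a black hot plate behind it; origin at the middle of its footprint on the counter, x from front to back, y to its left, z up. The reset switch stands 145 mm in front of and 60 mm to the left of the origin
- tray_mid (a point): centre of a closed aluminium foil tray with a card lid, 165 by 215 by 45 mm, standing on the hot plate; leave it alone
- shaker_mid (a point): centre of a glass and steel shaker, 47 mm diameter, 74 mm tall, standing on the counter; leave it alone
- bottle_mid (a point): centre of a white sauce bottle with a pointed nozzle, 60 mm diameter, 178 mm tall, standing on the counter; leave it alone
There are look-alikes about, which are no part of the job. What is shaped like the part that bears cap_mid but yellow is not meant.

How it is judged:
By the outcome, as a careful person would: the job done as asked, in the order asked, and still so for the second after the job is handed in, while the arm keeps its last pose, push and grip.
It also fails if it takes over 67 s, if anything falls off the work surface, if the arm or the gripper's body presses on something with over 40 N, if the wrist force passes 120 N, or if a joint passes its speed limit or range.

### The arm

A 6-joint arm with a two-finger parallel gripper is mounted at the origin on the work surface. World frame = base frame: x ahead of the robot, y to its left, z up, the work surface at z = 0. Lengths are in m, angles in rad, forces in N, time in s.
With the tool pointing down it reaches from about 0.35 to 0.775 m from the base axis. Payload 5.5 kg.
Tool frame: the origin (TCP) lies midway between the tips of the shut fingers; the grasp point (between the pads) lies 19 mm behind it; x points along the fingers, y is the direction in which the jaws open and shut, and the axes are right-handed (so a half turn about x gives the same grasp; the last joint's range is limited). The gripper opens to 85 mm and grips with 20 to 120 N. Pads are 22 mm wide; open, the fingers measure 114 mm over their backs; the gripper's body (76 mm by 85 mm) begins 54 mm behind the grasp point. The pads swing forward as they close: fully open they stand 13 mm farther back than shut.
Start: joints at [1.057, 0.313, 0.046, 1.304, 0, 1.431], TCP at [0.21, 0.535, 0.231] pointing down, gripper open.
Joint ranges: [-2.76, 2.76], [-0.86, 1.69], [-1.03, 1.26], [-2.2, 2.34], [-1.47, 1.5], [-3.14, 3.14]. Speed limits (rad/s): [2.57, 2.57, 3.14, 3.14, 3.14, 3.14].

### API

Orientations are given as a unit quaternion [w, x, y, z].
In Python, from workcell import env, optics, order, models gives the robot as it stands. The module is installed in compiled form; this text tells all that it offers.
- The arm moves only by the tool servo_tool, never from a script. Its argument "moves" is a list of rows, each a list of 5 numbers: the shift along the tool's x, y, z in cm, then the turn about the tool's x in rad, then the closure, from -1 (fully open) to 1 (shut). A call has exactly 10 rows; each row shifts and turns the commanded pose from where the row before left it, along the tool's axes as they then stand; what a row does not reach is not made up. A row lasts 1/8 s, in which the tool goes at most 62.5 mm and 10.7 degrees, less where a joint would pass 70% of its speed; a pose out of reach is approached as far as the arm can. A call is refused whole if a number of a shift passes 6.25 or a number of a turn 0.188, either way. A call with a gripper value outside its range is refused whole. The fingers move at their own pace and stop on an object; "grip_force" is the grip in N (left out, the last holds). Time passes only in rows, so rows that do not move let the fingers close, or fill a call up. It gives the time, the measured TCP pose, the force and the opening at its end, in the units of the state.
- env.get_state(): the state, without advancing time (a new reading comes with each control period).
- optics.read_camera(name): name is "scene" or "side" or "wrist"; returns a dict with "pixels" (400x640x3 uint8, blue, green, red), "vertical_fov" (degrees; the focal length in pixels is half the picture's height over the tangent of half this angle, whatever the lens; pixels are square), "cx", "cy" (the principal point, pixels), "extrinsics" (4x4, takes a point from world to camera coordinates). Camera axes: x right, y up, looking along -z (the intrinsics and any distortion apply to the point x, -y, -z); pixel columns grow to the right and rows downward; lengths in m; the calibration is good to about 2 mm. A picture is of the moment at which its call begins. There is no depth.
- order.hand_in(): hands the job in, once; it reports no verdict.
Trained networks look in a picture, given as the dict that the camera call returned (one of the last four; its "shot" number tells which), for a name from the list of things; names that differ only in an ending like _2 or _b are one class to them, and where a whole thing is asked for, a point or a joint stands for the part that bears it (a point fixed in the world has none). Each returns a list of dicts, best first, with "conf" (0 to 1); they miss things now and then, are a little off and sometimes report something else, mostly with a low value. They report only what shows in the picture. A call takes as long as a camera call. They do not tell look-alikes from the thing itself.
- models.outline_of(name, picture): "pixels" (400x640 bool, what is visible of it) and "location" ([column, row] in pixels, amid what is visible of it).
- models.pinpoint(name, picture): "location" ([column, row] in pixels: a listed point, or the origin of a listed thing).
The state is a dict: "clock": time; "joint_pos": joint angles; "qvel": joint speeds; "tau": joint torques, N m; "tcp_pos": TCP position; "orientation": TCP orientation; "wrist_force": force on the tool from outside, world axes, zero at the start; "ft_torque": the same for the moment, N m; "finger_gap": finger opening in m.
Only numpy, scipy, OpenCV 4.12 (cv2) and the standard library are available. Lean on these libraries where they do the work, as an engineer would, in place of code of your own. Each camera call takes 0.05 s, during which the arm holds its last target.

## Working session

There is one attempt and no reset: what is moved stays moved. The work goes in short steps, Python scripts to look and compute and a tool call to move; the robot and the scene stay as the last step left them, time stands still between calls to the robot, and variables do not carry over. Pictures are saved under pics/ and viewed, and the job is handed in when it is done.

Besides the shell and the picture viewer there is one more tool, called after "Request:" by a JSON object that holds its "api" and its "payload". servo_tool: Moves the arm, as the interface text tells. Its arguments: {"type":"object","properties":{"moves":{"type":"array"},"grip_force":{"type":"number"}},"required":["moves"]}

```bash
mkdir -p pics
cat > h.py <<'E'
import numpy as np, cv2, pickle
from workcell import env, optics, order, models
def shot(n,fn=None):
    p=optics.read_camera(n)
    if fn: cv2.imwrite('pics/'+fn,p['pixels'])
    return p
def K(p):
    f=p['pixels'].shape[0]/2/np.tan(np.radians(p['vertical_fov'])/2)
    return f
def ray(p,uv):
    f=K(p); E=np.array(p['extrinsics']); R=E[:3,:3];t=E[:3,3]
    d=np.array([(uv[0]-p['cx'])/f,-(uv[1]-p['cy'])/f,-1]); 
    return -R.T@t, R.T@d/np.linalg.norm(d)
def onz(p,uv,z):
    o,d=ray(p,uv); return o+d*(z-o[2])/d[2]
def proj(p,X):
    f=K(p);E=np.array(p['extrinsics']);c=E[:3,:3]@X+E[:3,3]
    return p['cx']+f*c[0]/-c[2], p['cy']-f*c[1]/-c[2]
def tri(rs):
    A=np.zeros((3,3));b=np.zeros(3)
    for o,d in rs:
        P=np.eye(3)-np.outer(d,d);A+=P;b+=P@o
    x=np.linalg.solve(A,b)
    return x,[np.linalg.norm((np.eye(3)-np.outer(d,d))@(x-o)) for o,d in rs]
E
cat > a.py <<'E'
from h import *
np.set_printoptions(precision=4,suppress=True)
print(env.get_state())
for n in ['scene','side','wrist']:
    p=shot(n,n+'0.png'); print(n,{k:v for k,v in p.items() if k!='pixels'})
    for t in ['cap_mid','reset_seat','collar_top','reset_grip','dial_mark','warmer','shaker_mid','bottle_mid','tray_mid']:
        print(t,[(np.round(r['location'],1),round(r['conf'],2)) for r in models.pinpoint(t,p)])
E
python3 a.py
```

```text
{'clock': 0.0, 'joint_pos': array([ 1.0574,  0.314 ,  0.045 ,  1.3036, -0.    ,  1.4312]), 'qvel': array([ 0.0001,  0.0006,  0.0003, -0.0004,  0.0009, -0.0003]), 'tau': array([  0.0007, -48.0623,  29.8537,   0.0195,  -0.0002,   0.    ]), 'tcp_pos': array([0.2097, 0.5348, 0.2304]), 'orientation': array([ 0.6946,  0.1308,  0.695 , -0.132 ]), 'wrist_force': array([-0.6311,  0.1585,  0.0964]), 'ft_torque': array([-0.0268,  0.0489,  0.0082]), 'finger_gap': 0.085610747620872}
scene {'vertical_fov': 45.090997146177955, 'cx': 321.84328636012503, 'cy': 202.17525623287278, 'extrinsics': array([[ 0.783 ,  0.622 ,  0.0093, -0.5266],
       [-0.4393,  0.5423,  0.7161,  0.1529],
       [ 0.4404, -0.5648,  0.6979, -1.4702],
       [ 0.    ,  0.    ,  0.    ,  1.    ]]), 'shot': 1}
cap_mid [(array([379.8, 159. ]), 0.83), (array([352.2, 140.5]), 0.6), (array([356.6, 166.3]), 0.16)]
reset_seat [(array([252.2, 231.7]), 0.61)]
collar_top [(array([248.2, 227.1]), 0.65)]
reset_grip [(array([248.4, 218. ]), 0.64)]
dial_mark [(array([221. , 248.6]), 0.86)]
warmer [(array([288.3, 287. ]), 0.6)]
shaker_mid [(
[... 626 characters left out ...]
86)]
reset_grip [(array([373.1, 164.6]), 0.5)]
dial_mark [(array([375.9, 143.9]), 0.46)]
warmer [(array([322.5, 172.8]), 0.93), (array([374.1, 173.1]), 0.16)]
shaker_mid [(array([390.7, 299.3]), 0.76)]
bottle_mid [(array([307. , 273.2]), 0.9)]
tray_mid [(array([285.8, 140.8]), 0.83)]
wrist {'vertical_fov': 58.4939438898826, 'cx': 319.52614877738915, 'cy': 199.58588746502883, 'extrinsics': array([[ 0.365 ,  0.931 , -0.0005, -0.5736],
       [-0.8897,  0.3486, -0.2949,  0.0383],
       [-0.2744,  0.1081,  0.9555, -0.38  ],
       [ 0.    ,  0.    ,  0.    ,  1.    ]]), 'shot': 3}
cap_mid []
reset_seat []
collar_top []
reset_grip []
dial_mark []
warmer []
shaker_mid []
bottle_mid []
tray_mid []
```

View pics/scene0.png

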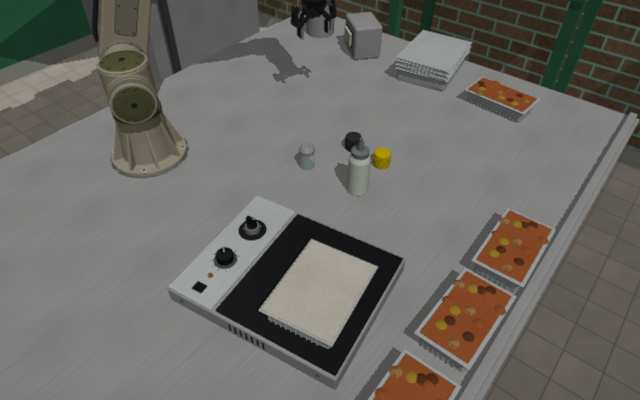

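View pics/side0.png

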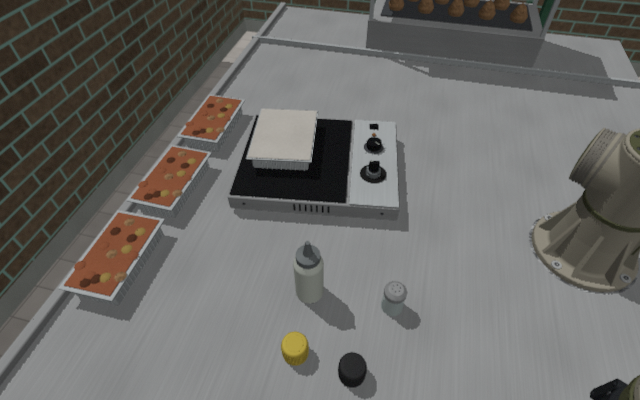

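```bash
cat > b.py <<'E'
from h import *
a=cv2.imread('pics/scene0.png');b=cv2.imread('pics/side0.png')
c=np.hstack([cv2.resize(a[120:190,330:400],(400,400),interpolation=3),cv2.resize(b[320:400,280:360],(400,400),interpolation=3)])
cv2.imwrite('pics/crop0.png',c)
E
python3 b.py
```

```text
(no output)
```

View pics/crop0.png

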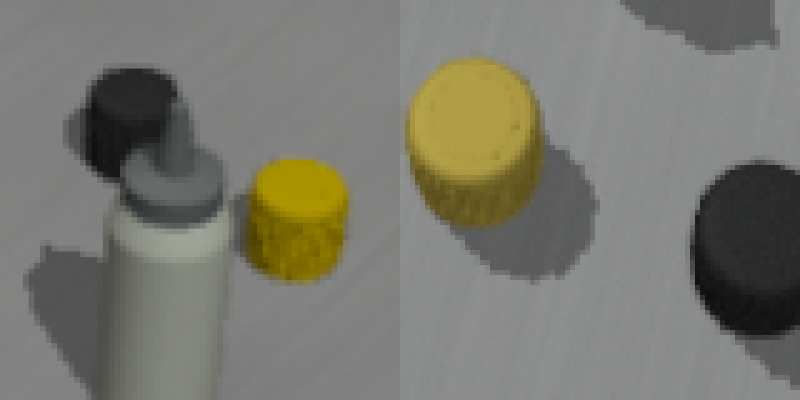

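Two candidates for the cap: the yellow one at scene (380,159) / side (295,348), which is the excluded look-alike, and the dark grey ribbed one at scene (352,140) / side (353,370). The dark grey one fits the description, and the crop confirms it. The dial is the round black knob at scene (225,257), and the winged knob on its collar is at scene (251,226) / side (373,170).

```bash
cat > c.py <<'E'
from h import *
np.set_printoptions(precision=4,suppress=True)
S=shot('scene');D=shot('side')
def best(t,p,near=None):
    r=models.pinpoint(t,p)
    if near is not None: r=[q for q in r if np.hypot(*(np.array(q['location'])-near))<20]
    return np.array(r[0]['location']) if r else None
near={'cap_mid':((352,142),(353,371))}
P={}
for t in ['cap_mid','reset_seat','collar_top','reset_grip','dial_mark','warmer','shaker_mid','bottle_mid','tray_mid']:
    n=near.get(t,(None,None))
    u=best(t,S,n[0]);v=best(t,D,n[1])
    if u is None or v is None: print(t,u,v);continue
    x,e=tri([ray(S,u),ray(D,v)]);P[t]=x
    print(t,x,np.round(e,4),u,v)
for p,n in((S,'s'),(D,'d')):
    for q in models.outline_of('cap_mid',p): 
        m=q['pixels'];ys,xs=np.nonzero(m);print(n,q['conf'],q['location'],xs.min(),xs.max(),ys.min(),ys.max())
for p,u in((S,(252,231)),(D,(371,173))): print('seat on z.063',onz(p,u,.063))
w=P.get('warmer');s=P['reset_seat']
if w is not None:
    d=(s-w)[:2]; print('yaw from warmer',np.arctan2(d[1],d[0])-np.arctan2(60,-145))
cv2.imwrite('pics/c1.png',np.hstack([cv2.resize(S['pixels'][190:300,190:300],(400,400),interpolation=3),cv2.resize(D['pixels'][110:220,330:440],(400,400),interpolation=3)]))
E
python3 c.py
```

```text
cap_mid [0.4622 0.4125 0.0253] [0.006 0.006] [349.9 139.4] [350.1 369.7]
reset_seat [ 0.51   -0.067   0.0605] [0.0073 0.0073] [255.  229.9] [375.1 172.5]
collar_top [ 0.5162 -0.0717  0.071 ] [0.0016 0.0016] [251.7 227.8] [370.1 169.2]
reset_grip [ 0.5051 -0.0646  0.0895] [0.0017 0.0017] [251.  219.2] [375.9 165.9]
dial_mark [ 0.5118 -0.164   0.0845] [0.0009 0.0009] [221.4 246.2] [378.3 142.6]
warmer [ 0.6553 -0.1015 -0.0004] [0.0024 0.0024] [290. 284.] [321.5 171.9]
shaker_mid [0.4139 0.2589 0.0389] [0.0021 0.0021] [307.1 154.2] [390.9 298. ]
bottle_mid [ 0.5945  0.0504 -0.2337] [0.061 0.061] [290.2 283.7] [308.5 274.6]
tray_mid [ 0.7657 -0.119   0.0801] [0.004 0.004] [323.5 293.6] [284.2 139. ]
s 0.63 [381.7, 159.3] 373 390 148 169
s 0.48 [348.1, 138.3] 344 359 132 151
d 0.85 [296.7, 348.3] 281 308 332 365
d 0.59 [351.2, 370.9] 338 366 353 387
seat on z.063 [ 0.5167 -0.0743  0.063 ]
seat on z.063 [ 0.5136 -0.0657  0.063 ]
yaw from warmer 0.15931780836914422
```

View pics/c1.png

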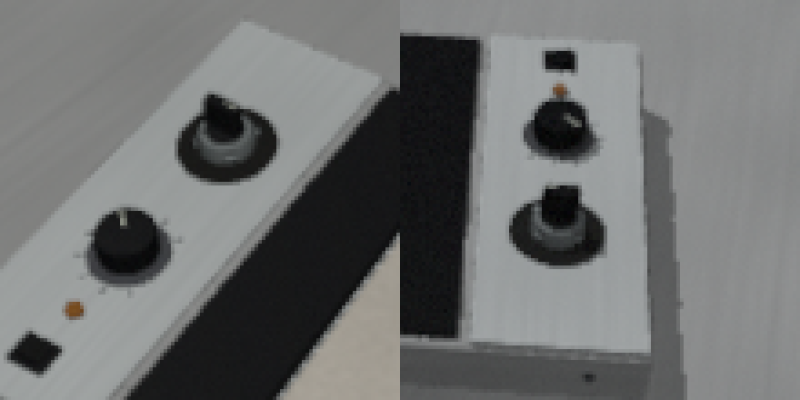

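```bash
cat >> h.py <<'E'
from scipy.spatial.transform import Rotation as Ro
np.set_printoptions(precision=4,suppress=True)
def Rt(s=None):
    s=s or env.get_state();q=s['orientation'];return Ro.from_quat([q[1],q[2],q[3],q[0]]).as_matrix()
def togo(X,s=None):
    s=s or env.get_state();return Rt(s).T@(np.array(X)-s['tcp_pos'])*100
E
cat > d.py <<'E'
from h import *
S=shot('scene');D=shot('side');W=shot('wrist')
R=Rt();s=env.get_state();print(R)
E=W['extrinsics'];c=-E[:3,:3].T@E[:3,3]
print('cam in tool',R.T@(c-s['tcp_pos']),'look in tool',R.T@(-E[2,:3]), 'cam right in tool',R.T@E[0,:3])
print('bottle',tri([ray(S,(358.9,166.8)),ray(D,(307,273.2))]))
print('gasket',tri([ray(S,(252.6,229.8)),ray(D,(373.2,173.4))]))
# cap top center guesses from crops
print('front edge yaw', [onz(D,u,.06)[:2] for u in ((330+238/3.636,110+44/3.636),(330+250/3.636,110+350/3.636))],[onz(S,u,.06)[:2] for u in ((190+248/3.636,190+20/3.636),(190+0/3.636,190+268/3.636))])
E
python3 d.py
```

```text
[[ 0.      0.3651  0.931 ]
 [ 0.      0.931  -0.3651]
 [-1.      0.      0.    ]]
cam in tool [-0.1428 -0.0013 -0.0756] look in tool [ 0.9555 -0.0005  0.2949] cam right in tool [ 0.0006  1.     -0.0002]
bottle (array([0.5879, 0.2687, 0.0776]), [np.float64(0.0008877357830148109), np.float64(0.0008877357830147283)])
gasket (array([ 0.5099, -0.0684,  0.0588]), [np.float64(0.001981963344756029), np.float64(0.001981963344755914)])
front edge yaw [array([ 0.4806, -0.2977]), array([0.4313, 0.0273])] [array([0.4397, 0.0269]), array([ 0.4759, -0.2319])]
```

Request:
{"api": "servo_tool", "payload": {"moves": [[0,-3.8,4.2,0,-1],[0,-3.8,4.2,0,-1],[0,-3.8,4.2,0,-1],[0,-3.8,4.2,0,-1],[0,-3.8,4.2,0,-1],[0,-3.8,4.2,0,-1],[0,-3.8,4.2,0,-1],[0,-3.8,4.2,0,-1],[0,-3.8,4.2,0,-1],[0,-3.8,4.2,0,-1]]}}

```text
clock: 4.0
tcp_pos: [0.4629, 0.0264, 0.2316]
orientation: [0.695, 0.132, 0.694, -0.131]
wrist_force: [2.1, 0.5, -0.4]
finger_gap: 0.0852
```

Request:
{"api": "servo_tool", "payload": {"moves": [[0,-3.65,4.15,0,-1],[0,-3.65,4.15,0,-1],[0,0,0,-0.18,-1],[0,0,0,-0.18,-1],[0,0,0,-0.17,-1],[0,0,0,0,-1],[0,0,0,0,-1],[0,0,0,0,-1],[0,0,0,0,-1],[0,0,0,0,-1]]}}

```text
clock: 5.25
tcp_pos: [0.5129, -0.07, 0.2313]
orientation: [0.705, -0.055, 0.705, 0.055]
wrist_force: [-0.9, 0.1, -0.1]
finger_gap: 0.0854
```

```bash
cat > e.py <<'E'
from h import *
W=shot('wrist','w1.png')
print(env.get_state()['tcp_pos'],env.get_state()['joint_pos'],Rt())
for t in ['reset_seat','collar_top','reset_grip','dial_mark']:
    print(t,[(np.round(r['location'],1),round(r['conf'],2)) for r in models.pinpoint(t,W)])
    r=models.pinpoint(t,W)
    z=dict(reset_seat=.063,collar_top=.076,reset_grip=.098,dial_mark=.085)[t]
    if r: print(onz(W,r[0]['location'],z))
E
python3 e.py
```

```text
[ 0.5128 -0.07    0.2313] [-0.291   0.2018 -0.1013  1.2676  0.0001 -0.4469] [[ 0.     -0.1553  0.9879]
 [ 0.0001  0.9879  0.1553]
 [-1.      0.0001  0.    ]]
reset_seat [(array([318.4, 172.3]), 0.62)]
[ 0.5075 -0.073   0.063 ]
collar_top [(array([211.7, 170.3]), 0.54)]
[ 0.517  -0.1634  0.076 ]
reset_grip [(array([323.2, 185.1]), 0.62)]
[ 0.5094 -0.0687  0.098 ]
dial_mark [(array([209.8, 168.9]), 0.68)]
[ 0.5137 -0.1626  0.085 ]
```

View pics/w1.png

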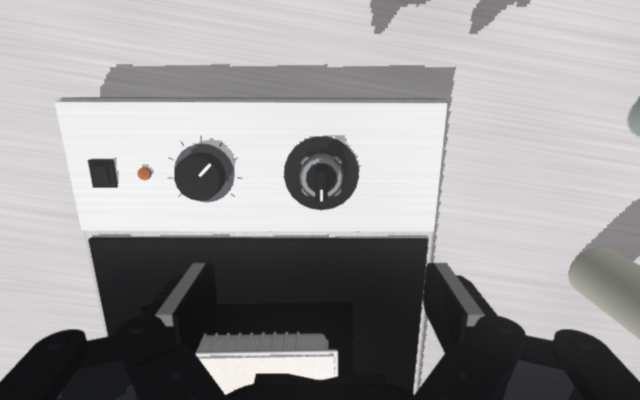

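```bash
cat > f.py <<'E'
from h import *
W=shot('wrist');g=cv2.cvtColor(W['pixels'],cv2.COLOR_BGR2GRAY)
m=((g<75)).astype(np.uint8)
n,l,st,ce=cv2.connectedComponentsWithStats(m)
for i in range(1,n):
    if st[i,4]>200: print(st[i],ce[i])
i=l[195,300] or l[160,295]; 
mm=(l==l[165,293]).astype(np.uint8); c=max(cv2.findContours(mm,0,2)[0],key=cv2.contourArea);c=cv2.convexHull(c)
pts=np.array([onz(W,u,.063)[:2] for u in c[:,0,:]]);
A=np.c_[2*pts,np.ones(len(pts))];x=np.linalg.lstsq(A,(pts**2).sum(1),rcond=None)[0];print('gasket c',x[:2],'r',np.sqrt(x[2]+x[:2]@x[:2]),cv2.fitEllipse(c))
# front edge, back strip edge
for x0,y0,y1,z in ((0,90,112,.06),(0,222,245,.06)):
    P=[]
    for u in range(110,420,5):
        col=g[y0:y1,u].astype(float);P.append((u,y0+np.argmax(np.abs(np.diff(col)))+.5))
    q=np.array([onz(W,p,z)[:2] for p in P]);k=np.polyfit(q[:,1],q[:,0],1);r=q[:,0]-np.polyval(k,q[:,1]);ok=abs(r)<.003;k=np.polyfit(q[ok,1],q[ok,0],1);print('edge yaw',np.arctan(-k[0]),np.std(r[ok]))
cv2.imwrite('pics/w1c.png',cv2.resize(W['pixels'][125:220,265:375],(770,665),interpolation=3)[:600])
print(proj(W,np.array([*x[:2],.063])),proj(W,np.array([*x[:2],.103])),env.get_state()['tcp_pos'])
E
python3 f.py
```

```text
[ 285  137   73   72 3210] [321.362  172.0769]
[ 175  145   58   55 2172] [202.3619 172.6123]
[ 89 160  28  27 652] [102.7883 172.9586]
[    0   238   640   162 66167] [303.3046 327.6985]
gasket c [ 0.5084 -0.0705] r 0.0326108745286289 ((321.10601806640625, 172.6156768798828), (71.6729736328125, 73.08881378173828), 82.89512634277344)
edge yaw 0.15168579277973537 0.0002079539234245721
edge yaw 0.147573696351366 0.001111104178283334
(np.float64(321.09180424588067), np.float64(173.70155738809152)) (np.float64(321.282846091417), np.float64(185.1965090900004)) [ 0.5128 -0.0701  0.2313]
```

View pics/w1c.png

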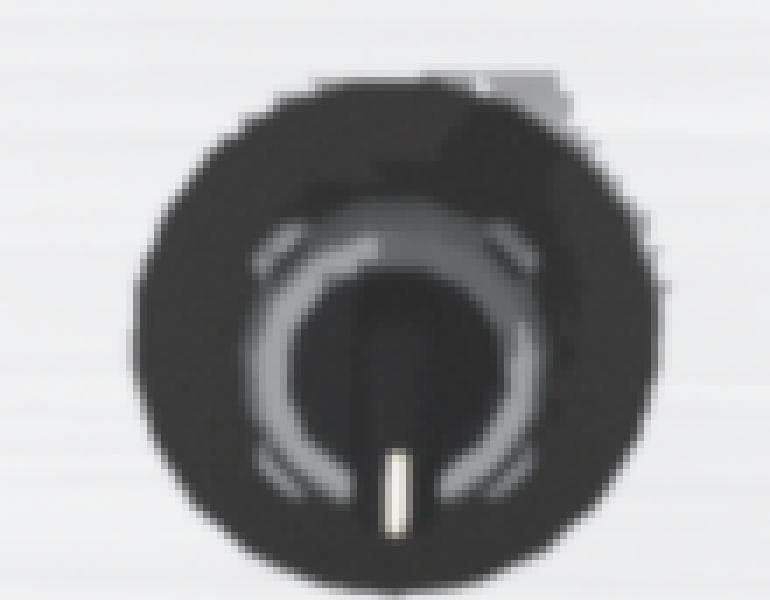

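Request:
{"api": "servo_tool", "payload": {"moves": [[0,0,-0.4,0,0.2],[1.5,0,0,0,0.2],[1.5,0,0,0,0.2],[1.5,0,0,0,0.2],[1.5,0,0,0,0.2],[1.5,0,0,0,0.2],[1,0,0,0,0.2],[0,0,0,0,0.2],[0,0,0,0,0.2],[0,0,0,0,0.2]]}}

```text
clock: 7.0
tcp_pos: [0.5094, -0.0708, 0.147]
orientation: [0.705, -0.055, 0.704, 0.055]
wrist_force: [0.8, 0.0, 0.3]
finger_gap: 0.0341
```

```bash
cat > g.py <<'E'
from h import *
import sys
W=shot('wrist',sys.argv[1])
S=shot('scene');D=shot('side')
cv2.imwrite('pics/sd_'+sys.argv[1],np.hstack([cv2.resize(S['pixels'][170:270,200:300],(400,400),interpolation=3),cv2.resize(D['pixels'][110:210,330:430],(400,400),interpolation=3)]))
s=env.get_state();print(s['tcp_pos'],s['finger_gap'],s['wrist_force'],s['joint_pos'],togo([.5085,-.07,.083]))
E
python3 g.py w2.png
```

```text
[ 0.5092 -0.0708  0.1467] 0.03417769149403102 [-0.2014 -0.7362 -0.1551] [-0.2944  0.238  -0.2676  1.0644  0.0001 -0.4506] [ 6.371   0.0888 -0.0603]
```

View pics/w2.png

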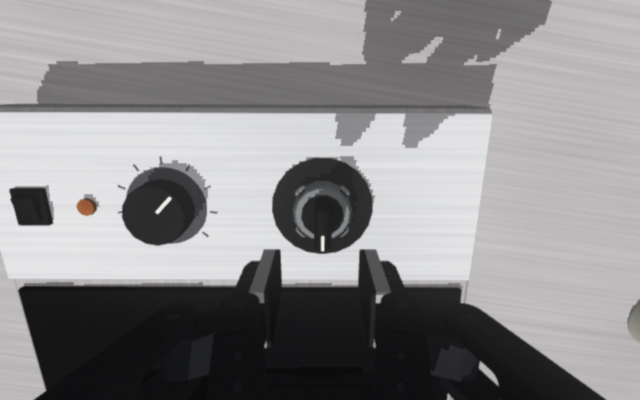

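View pics/sd_w2.png

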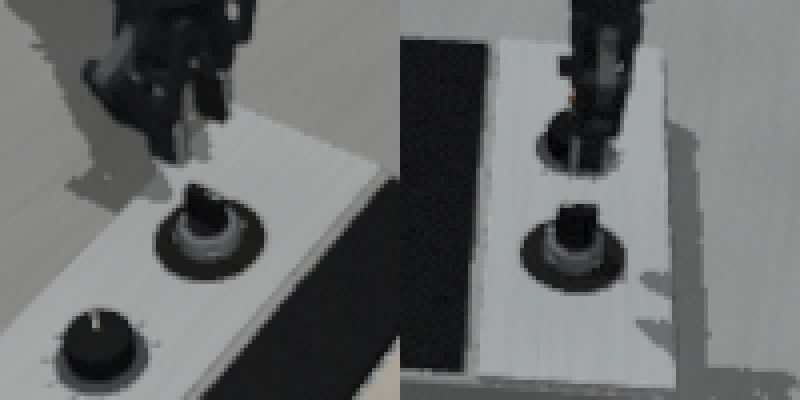

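Request:
{"api": "servo_tool", "payload": {"moves": [[1.2,0.05,0,0,0.2],[1.2,0,0,0,0.2],[1.2,0,0,0,0.2],[1.2,0,0,0,0.2],[0.9,0,0,0,0.2],[0.6,0,0,0,0.2],[0,0,0,0,0.2],[0,0,0,0,0.2],[0,0,0,0,0.2],[0,0,0,0,0.2]]}}

```text
clock: 8.4
tcp_pos: [0.5091, -0.0702, 0.0836]
orientation: [0.705, -0.055, 0.705, 0.055]
wrist_force: [-0.5, 0.9, -0.1]
finger_gap: 0.0341
```

```bash
python3 g.py w3.png
```

```text
[ 0.5089 -0.0702  0.0834] 0.03366668638735816 [-0.0478 -0.5347  0.3342] [-0.2935  0.2913 -0.3647  0.9145  0.0001 -0.4497] [ 0.044   0.0265 -0.039 ]
```

View pics/w3.png

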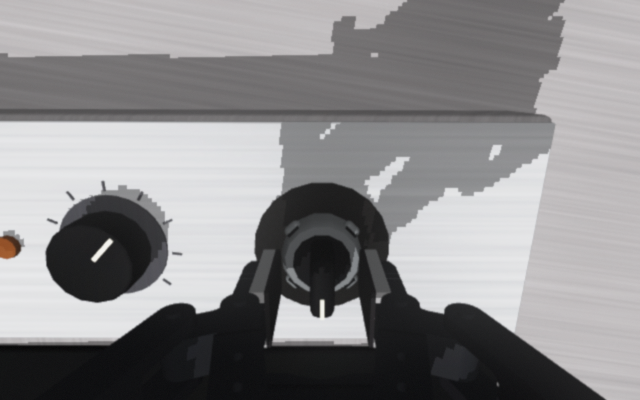

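View pics/sd_w3.png

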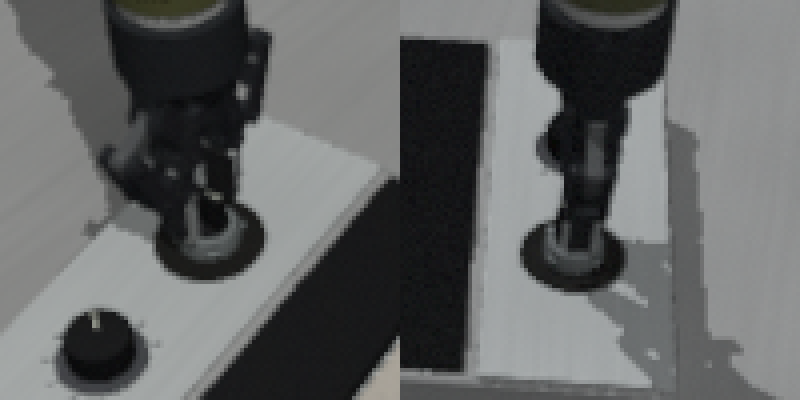

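```bash
cat > i.py <<'E'
from h import *
W=shot('wrist');c,s_=np.cos(.15),np.sin(.15)
for d in (-.013,0,.013): print(d,proj(W,np.array([.5085+c*d,-.07+s_*d,.103])))
print(onz(W,(321.5,318),.103)-0, 'rear end expected',.5085+c*.013,-.07+s_*.013)
print('tcp',proj(W,env.get_state()['tcp_pos']))
E
python3 i.py
```

```text
-0.013 (np.float64(323.04952002718306), np.float64(261.85891840012965))
0 (np.float64(322.741743743822), np.float64(291.8293761554097))
0.013 (np.float64(322.4503665795339), np.float64(320.2029301465735))
[ 0.5204 -0.0686  0.103 ] rear end expected 0.5213540240131685 -0.06805730427784322
tcp (np.float64(321.8308058456106), np.float64(268.6160196769449))
```

Request:
{"api": "servo_tool", "payload": {"moves": [[0,0,0,0,1],[0,0,0,0,1],[0,0,0,0,1],[0,0,0,0,1],[0,0,0,0,1],[0,0,0,0,1],[0,0,0,0,1],[0,0,0,0,1],[0,0,0,0,1],[0,0,0,0,1]], "grip_force": 60}}

```text
clock: 9.85
tcp_pos: [0.5087, -0.0695, 0.0835]
orientation: [0.705, -0.055, 0.705, 0.056]
wrist_force: [-1.9, 5.3, 5.2]
finger_gap: 0.0084
```

Request:
{"api": "servo_tool", "payload": {"moves": [[0,0,0,0.14,1],[0,0,0,0.14,1],[0,0,0,0.14,1],[0,0,0,0.14,1],[0,0,0,0.14,1],[0,0,0,0.14,1],[0,0,0,0.14,1],[0,0,0,0,1],[0,0,0,0,1],[0,0,0,0,1]]}}

```text
clock: 11.1
tcp_pos: [0.5089, -0.0687, 0.0835]
orientation: [0.648, 0.284, 0.648, -0.281]
wrist_force: [-0.5, 8.5, 5.5]
finger_gap: 0.0087
```

```bash
cat > j.py <<'E'
from h import *
s=env.get_state();R=Rt();print(s['tcp_pos'],s['finger_gap'],s['wrist_force'],s['ft_torque'],s['joint_pos'],'yaw',np.arctan2(-R[0,1],R[1,1]))
E
python3 j.py
```

```text
[ 0.5089 -0.0687  0.0835] 0.008670916997084152 [-0.5007  8.5021  5.4707] [1.5607 0.077  0.1098] [-0.2923  0.2911 -0.3648  0.9151  0.003   0.5298] yaw -0.8221233112657903
```

Request:
{"api": "servo_tool", "payload": {"moves": [[0,0,0,0.07,1],[0,0,0,0.05,1],[0,0,0,0.04,1],[0,0,0,0.03,1],[0,0,0,0,1],[0,0,0,0,1],[0,0,0,0,1],[0,0,0,0,1],[0,0,0,0,1],[0,0,0,0,1]]}}

```text
clock: 12.35
tcp_pos: [0.509, -0.0686, 0.0836]
orientation: [0.619, 0.342, 0.619, -0.34]
wrist_force: [-0.5, 6.4, 5.0]
finger_gap: 0.0089
```

```bash
python3 j.py;python3 g.py w4.png
```

```text
[ 0.509  -0.0686  0.0836] 0.008874144760859955 [-0.4709  6.443   4.9584] [1.4284 0.2312 2.0202] [-0.2918  0.291  -0.3647  0.9151  0.0025  0.7158] yaw -1.0075373710175666
[ 0.509  -0.0686  0.0836] 0.008710511825547778 [-0.935   6.9586  5.1054] [-0.2917  0.291  -0.3647  0.9151  0.0025  0.7158] [ 0.061  -0.1218  0.0931]
```

View pics/w4.png

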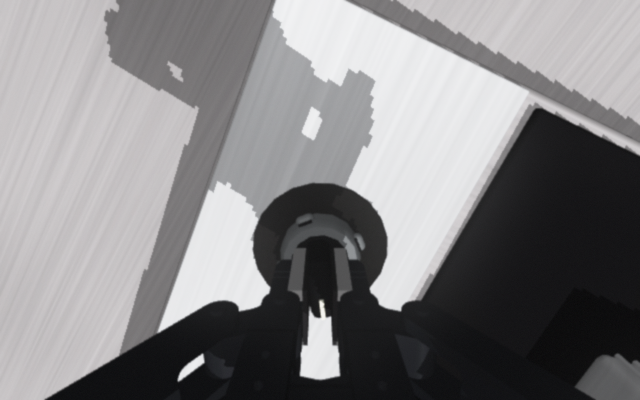

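Request:
{"api": "servo_tool", "payload": {"moves": [[0,0,0,0,-0.3],[0,0,0,0,-0.3],[0,0,0,0,-0.3],[0,0,0,0,-0.3],[0,0,0,0,-0.3],[0,0,0,0,-0.3],[0,0,0,0,-0.3],[-1,0,0,0,-0.3],[-2,0,0,0,-0.3],[-2,0,0,0,-0.3]]}}

```text
clock: 13.75
tcp_pos: [0.5089, -0.0702, 0.1344]
orientation: [0.618, 0.343, 0.618, -0.343]
wrist_force: [-0.2, 0.1, -0.8]
finger_gap: 0.0556
```

Request:
{"api": "servo_tool", "payload": {"moves": [[-4,0,0,0,-0.3],[-4,0,0,0,-0.3],[-2,0,0,-0.18,-0.3],[0,0,0,-0.18,-1],[0,0,0,-0.18,-1],[0,0,0,-0.18,-1],[0,0,0,-0.18,-1],[0,0,0,-0.18,-1],[0,0,0,-0.08,-1],[0,0,0,0,-1]]}}

```text
clock: 15.0
tcp_pos: [0.5089, -0.0702, 0.234]
orientation: [0.705, -0.051, 0.705, 0.051]
wrist_force: [-0.6, 0.5, 0.2]
finger_gap: 0.0852
```

```bash
python3 j.py;python3 f.py; python3 g.py w5.png
```

```text
[ 0.5089 -0.0702  0.234 ] 0.08519229578333792 [-0.5507  0.4727  0.204 ] [-0.0125 -0.0223  0.0394] [-0.2935  0.1928 -0.106   1.2712  0.0001 -0.4388] yaw 0.14530227398645632
[ 285  141   72   71 3143] [320.7989 175.559 ]
[ 177  150   56   55 2125] [203.4301 177.2809]
[ 91 166  29  26 624] [105.2212 178.4439]
[    0   240   640   160 65128] [305.1447 329.3323]
gasket c [ 0.5084 -0.0705] r 0.03264611356455345 ((320.5830993652344, 176.09312438964844), (70.76033782958984, 72.23941040039062), 86.27584075927734)
edge yaw 0.1515569297301444 0.0002454542606784929
edge yaw 0.1522961216800645 0.0011735052728623937
(np.float64(320.584191380242), np.float64(177.14721222558398)) (np.float64(320.6878801398021), np.float64(188.98928643421527)) [ 0.5089 -0.0702  0.2338]
[ 0.5088 -0.0702  0.2335] 0.0851904840517577 [ 0.5333  0.6289 -0.1672] [-0.2935  0.1933 -0.1065  1.2707  0.0001 -0.4388] [15.0513  0.0243 -0.0349]
```

View pics/w5.png

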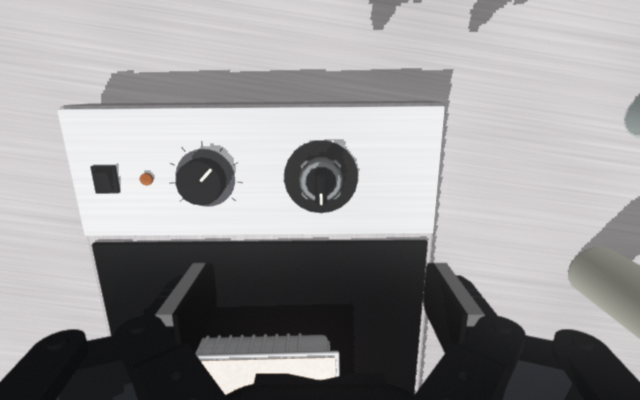

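Request:
{"api": "servo_tool", "payload": {"moves": [[0,5,0.25,0,-1],[0,5,0.25,0,-1],[0,5,0.25,0,-1],[0,5,0.25,0,-1],[0,5,0.25,0,-1],[0,5,0.25,0,-1],[0,5,0.25,0,-1],[0,5,0.25,0,-1],[0,5,0.25,0,-1],[0,3.5,0.25,0,-1]]}}

```text
clock: 16.45
tcp_pos: [0.4623, 0.4154, 0.2332]
orientation: [0.705, -0.052, 0.705, 0.052]
wrist_force: [0.4, -0.2, 1.1]
finger_gap: 0.0853
```

```bash
cat > k.py <<'E'
from h import *
S=shot('scene');D=shot('side');W=shot('wrist','w6.png')
print('yellow',tri([ray(S,(380.5,159)),ray(D,(295.5,348.3))]))
for t in ['cap_mid']:
    for r in models.pinpoint(t,W): print(t,r,onz(W,r['location'],.023))
    for r in models.outline_of(t,W):
        ys,xs=np.nonzero(r['pixels']);print(r['conf'],r['location'],xs.min(),xs.max(),ys.min(),ys.max())
print(env.get_state()['tcp_pos'],proj(W,env.get_state()['tcp_pos']))
E
python3 k.py
```

```text
yellow (array([0.577 , 0.3995, 0.0169]), [np.float64(0.00028590014788878993), np.float64(0.0002859001478889701)])
cap_mid {'location': [286.8, 268.0], 'conf': 0.83} [0.5773 0.3966 0.023 ]
cap_mid {'location': [315.2, 166.8], 'conf': 0.82} [0.4608 0.411  0.023 ]
0.73 [286.0, 272.9] 264 311 241 297
0.6 [313.7, 170.7] 288 339 142 198
[0.4627 0.4129 0.2331] (np.float64(313.4615529971524), np.float64(269.4147268946582))
```

View pics/w6.png

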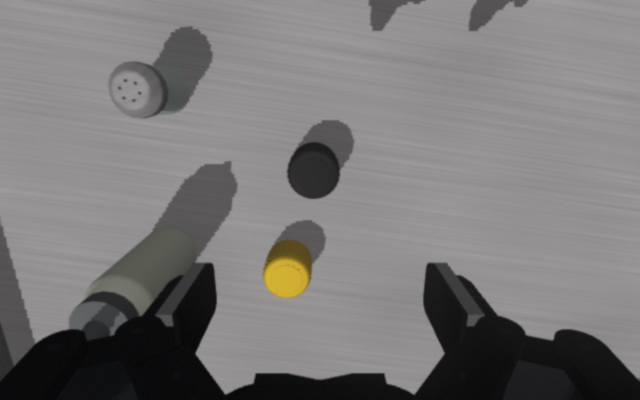

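```bash
cat > l.py <<'E'
from h import *
from scipy.optimize import least_squares
W=shot('wrist')
g=cv2.cvtColor(W['pixels'],cv2.COLOR_BGR2GRAY)
n,l,st,ce=cv2.connectedComponentsWithStats((g<65).astype(np.uint8))
i=l[172,315];print(st[i],ce[i])
def sil(x,y):
    a=np.linspace(0,2*np.pi,60);P=np.array([proj(W,np.array([x+.025*np.cos(t),y+.025*np.sin(t),z])) for z in (0,.046) for t in a],np.float32)
    h=cv2.convexHull(P);M=cv2.moments(h);return np.array([M['m10']/M['m00'],M['m01']/M['m00'],*h[:,0].min(0),*h[:,0].max(0)])
ob=np.array([*ce[i],st[i][0]-.5,st[i][1]-.5,st[i][0]+st[i][2]-.5,st[i][1]+st[i][3]-.5])
r=least_squares(lambda q:sil(*q)-ob,[.461,.411],diff_step=1e-3);print(r.x,r.fun)
s=env.get_state();print(s['tcp_pos'],togo([*r.x,.008]))
E
python3 l.py
```

```text
[ 292  142   52   56 2286] [317.9541 169.7983]
[0.4626 0.4098] [-0.2529  0.1218 -0.318  -1.2945  0.5678  1.1506]
[0.4629 0.4124 0.2332] [22.5241 -0.2459 -0.0574]
```

Request:
{"api": "servo_tool", "payload": {"moves": [[2,-0.25,-0.05,0,-1],[3,0,0,0,-1],[3.5,0,0,0,-1],[3.5,0,0,0,-1],[3.5,0,0,0,-1],[3,0,0,0,-1],[2,0,0,0,-1],[1.3,0,0,0,-1],[0.6,0,0,0,-1],[0,0,0,0,-1]]}}

```text
clock: 18.0
tcp_pos: [0.463, 0.4105, 0.0096]
orientation: [0.705, -0.051, 0.705, 0.052]
wrist_force: [0.2, 0.5, 0.8]
finger_gap: 0.0855
```

```bash
cat > m.py <<'E'
from h import *
import sys
W=shot('wrist',sys.argv[1]);D=shot('side');S=shot('scene')
cv2.imwrite('pics/sd_'+sys.argv[1],np.hstack([cv2.resize(S['pixels'][90:190,300:400],(400,400),interpolation=3),cv2.resize(D['pixels'][300:400,290:390],(400,400),interpolation=3)]))
s=env.get_state();print(s['tcp_pos'],s['finger_gap'],s['wrist_force'],togo([.4626,.4098,.008]),proj(W,np.array([.4626,.4098,.046])))
E
python3 m.py w7.png
```

```text
[0.4634 0.4112 0.0103] 0.0852909533143998 [ 0.0597 -0.1759  0.9311] [ 0.2291 -0.1229 -0.0962] (np.float64(320.5516954746308), np.float64(317.5760713275915))
```

View pics/w7.png

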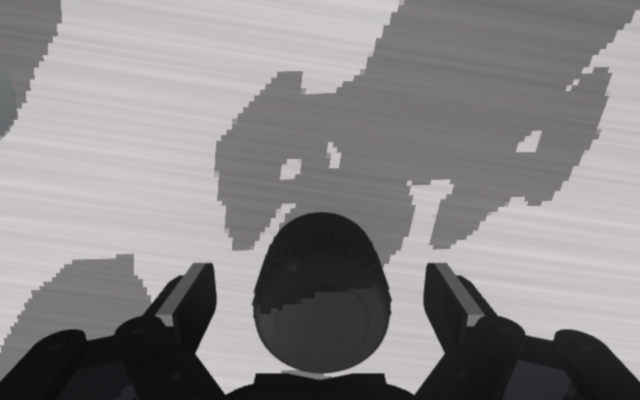

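View pics/sd_w7.png

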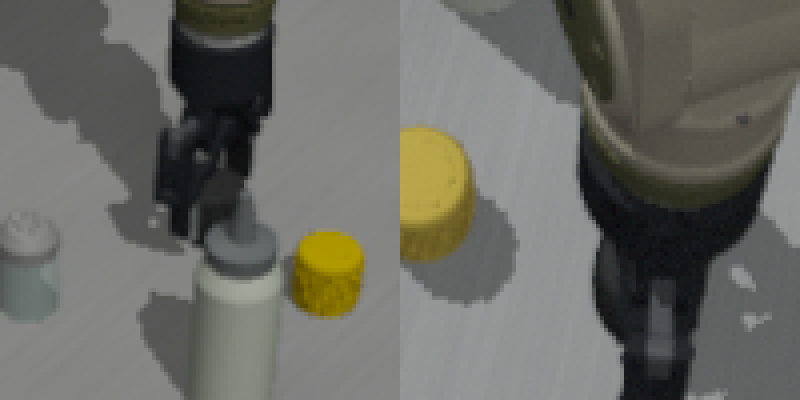

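Request:
{"api": "servo_tool", "payload": {"moves": [[0.1,-0.1,-0.05,0,0],[0,0,0,0,1],[0,0,0,0,1],[0,0,0,0,1],[0,0,0,0,1],[0,0,0,0,1],[0,0,0,0,1],[0,0,0,0,1],[0,0,0,0,1],[0,0,0,0,1]], "grip_force": 80}}

```text
clock: 19.4
tcp_pos: [0.4628, 0.41, 0.0089]
orientation: [0.706, -0.051, 0.705, 0.052]
wrist_force: [-0.5, -0.1, 5.2]
finger_gap: 0.0487
```

```bash
python3 j.py
```

```text
[0.4628 0.41   0.0089] 0.04870457488866954 [-0.5094 -0.117   5.1988] [-0.1222  0.0687  0.0331] [ 0.5952  0.5424 -0.1759  0.8512  0.0001  0.4489] yaw 0.14629539944207792
```

Request:
{"api": "servo_tool", "payload": {"moves": [[-1,0,0,0,1],[-2,0,0,0,1],[-3.5,0,0,0,1],[-3.5,0,0,0,1],[-3.5,0,0,0,1],[-3.5,0,0,0,1],[-3.5,0,0,0,1],[-2,0,0,0,1],[0,0,0,0,1],[0,0,0,0,1]]}}

```text
clock: 20.65
tcp_pos: [0.462, 0.4093, 0.2322]
orientation: [0.705, -0.052, 0.706, 0.051]
wrist_force: [0.7, -0.2, -0.7]
finger_gap: 0.0488
```

Request:
{"api": "servo_tool", "payload": {"moves": [[0,-4,0,0,1],[0,-5,-0.2,0,1],[0,-5,-0.3,0,1],[0,-5,-0.3,0,1],[0,-5,-0.3,0,1],[0,-5,-0.3,0,1],[0,-5,-0.3,0,1],[0,-5,-0.3,0,1],[0,-5,-0.3,0,1],[0,-4,-0.2,0,1]]}}

```text
clock: 21.9
tcp_pos: [0.5066, -0.0706, 0.2317]
orientation: [0.704, -0.051, 0.706, 0.052]
wrist_force: [0.9, 1.0, -0.9]
finger_gap: 0.0485
```

```bash
cat > n.py <<'E'
from h import *
import sys
W=shot('wrist',sys.argv[1]);D=shot('side');S=shot('scene')
cv2.imwrite('pics/sd_'+sys.argv[1],np.hstack([cv2.resize(S['pixels'][150:250,200:300],(400,400),interpolation=3),cv2.resize(D['pixels'][100:200,320:420],(400,400),interpolation=3)]))
s=env.get_state();R=Rt();print(s['tcp_pos'],s['finger_gap'],s['wrist_force'],s['ft_torque'],'togo',togo([.5087,-.0695,.073]))
t=s['tcp_pos'];top=t+R@np.array([-.037,0,0]); print('top centre pred',proj(W,top),[proj(W,top+R@np.array([0,a,b])) for a,b in((.025,0),(-.025,0),(0,.025),(0,-.025))])
E
python3 n.py w8.png
```

```text
[ 0.5068 -0.0704  0.2316] 0.04904271115697929 [ 0.1057  1.1548 -0.4017] [-0.0489  0.0139 -0.0206] togo [15.8581  0.0389  0.2398]
top centre pred (np.float64(322.7875686643459), np.float64(320.3469260228684)) [(np.float64(394.9958229292978), np.float64(320.5508366996238)), (np.float64(250.57614067957127), np.float64(320.1430063837667)), (np.float64(322.41565842422546), np.float64(378.6749399231117)), (np.float64(323.2066178336406), np.float64(254.62594516576866))]
```

View pics/w8.png

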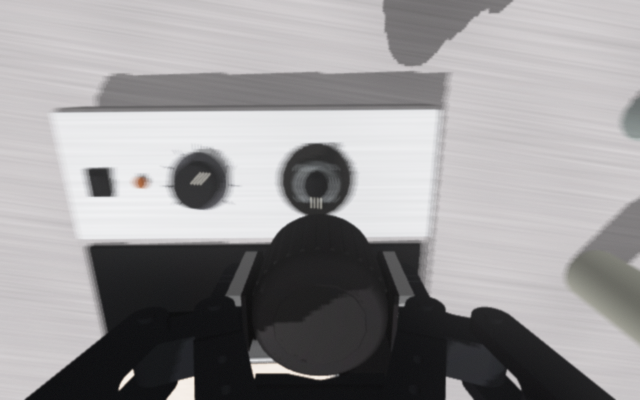

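Request:
{"api": "servo_tool", "payload": {"moves": [[0,0.04,0.3,0,1],[2,0,0,0,1],[2.5,0,0,0,1],[2.5,0,0,0,1],[2,0,0,0,1],[1,0,0,0,1],[0,0,0,0,1],[0,0,0,0,1],[0,0,0,0,1],[0,0,0,0,1]]}}

```text
clock: 23.3
tcp_pos: [0.5109, -0.0682, 0.1339]
orientation: [0.706, -0.052, 0.705, 0.051]
wrist_force: [-0.4, 0.5, -0.8]
finger_gap: 0.0488
```

```bash
python3 n.py w9.png
```

```text
[ 0.5106 -0.0681  0.1335] 0.04832604363161736 [-0.0274 -0.017  -0.0885] [-0.0105  0.0052  0.0486] togo [ 6.0523 -0.107  -0.2128]
top centre pred (np.float64(322.61730996429424), np.float64(318.8032258049306)) [(np.float64(394.77109083972863), np.float64(318.85062883059476)), (np.float64(250.4842901499747), np.float64(318.7558364187053)), (np.float64(322.43041215281215), np.float64(377.14361538832316)), (np.float64(322.827909667628), np.float64(253.06426053187764))]
```

View pics/w9.png

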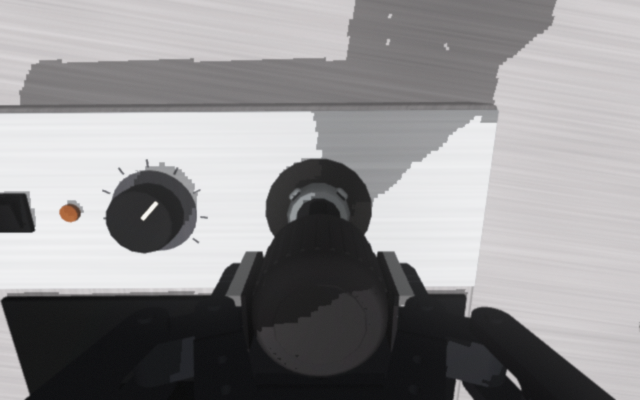

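View pics/sd_w9.png

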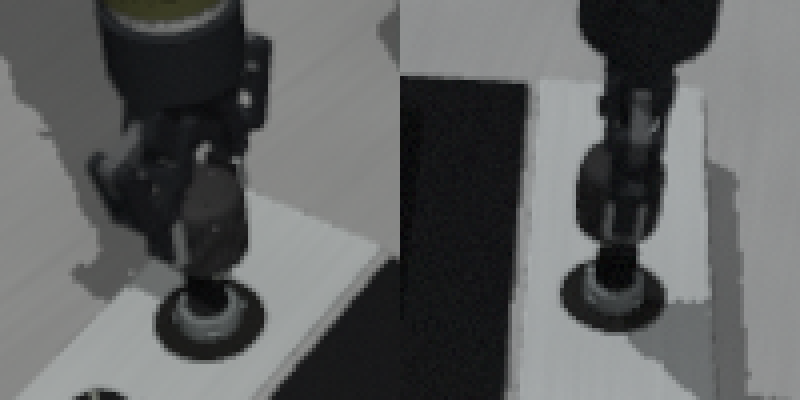

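Request:
{"api": "servo_tool", "payload": {"moves": [[0,-0.13,-0.11,0,1],[0.5,0,0,0,1],[1,0,0,0,1],[1,0,0,0,1],[1,0,0,0,1],[0.7,0,0,0,1],[0,0,0,0,1],[0,0,0,0,1],[0,0,0,0,1],[0,0,0,0,1]]}}

```text
clock: 24.7
tcp_pos: [0.5099, -0.0695, 0.0916]
orientation: [0.705, -0.052, 0.705, 0.052]
wrist_force: [-0.4, 0.3, -0.6]
finger_gap: 0.0486
```

```bash
python3 n.py w10.png
```

```text
[ 0.5097 -0.0695  0.0915] 0.048891514571631045 [ 0.0757 -0.1615 -0.9788] [ 0.0233 -0.0045  0.004 ] togo [ 1.8454  0.0119 -0.1013]
top centre pred (np.float64(322.6227218234704), np.float64(319.36804232358696)) [(np.float64(394.8549227564132), np.float64(319.40779338260165)), (np.float64(250.40843230585722), np.float64(319.32830112164083)), (np.float64(322.43831985706413), np.float64(377.75253137677066)), (np.float64(322.83051381390135), np.float64(253.5779131450574))]
```

View pics/w10.png

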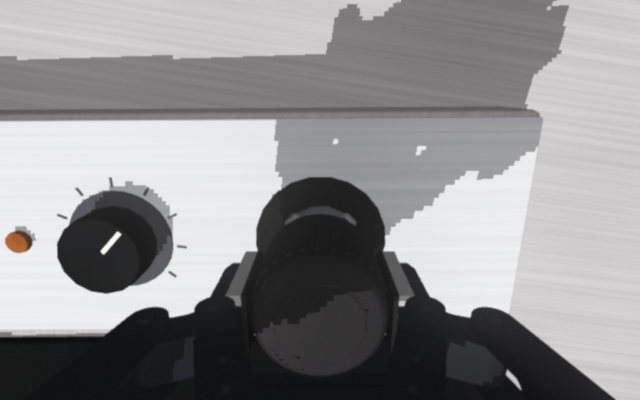

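View pics/sd_w10.png

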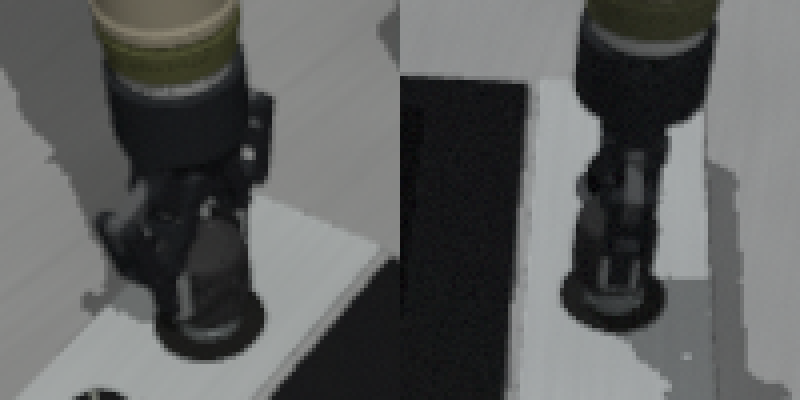

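Request:
{"api": "servo_tool", "payload": {"moves": [[0.2,0,0,0,1],[0.2,0,0,0,1],[0.2,0,0,0,1],[0.2,0,0,0,1],[0.2,0,0,0,1],[0,0,0,0,1],[0,0,0,0,1],[0,0,0,0,1],[0,0,0,0,1],[0,0,0,0,1]]}}

```text
clock: 26.1
tcp_pos: [0.5096, -0.0695, 0.0813]
orientation: [0.705, -0.052, 0.705, 0.052]
wrist_force: [-0.3, -0.1, 0.5]
finger_gap: 0.0489
```

```bash
python3 j.py
```

```text
[ 0.5096 -0.0695  0.0813] 0.048850433148093064 [-0.2957 -0.0604  0.5482] [ 0.0061  0.0775 -0.0197] [-0.2917  0.2946 -0.3659  0.9103  0.0001 -0.4379] yaw 0.14619762135759323
```

Request:
{"api": "servo_tool", "payload": {"moves": [[0.1,0,0,0,1],[0.1,0,0,0,1],[0.1,0,0,0,1],[0.1,0,0,0,1],[0.1,0,0,0,1],[0.1,0,0,0,1],[0,0,0,0,1],[0,0,0,0,1],[0,0,0,0,1],[0,0,0,0,1]]}}

```text
clock: 27.35
tcp_pos: [0.5077, -0.0693, 0.0738]
orientation: [0.704, -0.051, 0.707, 0.052]
wrist_force: [-4.5, -2.3, -9.7]
finger_gap: 0.0488
```

```bash
python3 j.py
```

```text
[ 0.5077 -0.0693  0.0738] 0.04878932191526833 [-4.5407 -2.3388 -9.6512] [-0.3997  0.9444 -0.0027] [-0.292   0.3022 -0.3762  0.8966 -0.0007 -0.4378] yaw 0.14588499590805604
```

Request:
{"api": "servo_tool", "payload": {"moves": [[0.1,-0.05,-0.15,0,1],[0.1,0,0,0,1],[0.1,0,0,0,1],[0,0,0,0,1],[0,0,0,0,1],[0,0,0,0,1],[0,0,0,0,1],[0,0,0,0,1],[0,0,0,0,1],[0,0,0,0,1]]}}

```text
clock: 28.6
tcp_pos: [0.5084, -0.0701, 0.0725]
orientation: [0.705, -0.052, 0.705, 0.052]
wrist_force: [-2.8, 4.8, -1.8]
finger_gap: 0.0487
```

```bash
python3 j.py
```

```text
[ 0.5084 -0.0701  0.0725] 0.04874239342156829 [-2.8453  4.7588 -1.7694] [0.8028 0.6524 0.0506] [-0.2937  0.3014 -0.3812  0.8877  0.0004 -0.44  ] yaw 0.1463326600496442
```

Request:
{"api": "servo_tool", "payload": {"moves": [[0.1,0.05,-0.05,0,1],[0.1,0,0,0,1],[0.1,0,0,0,1],[0,0,0,0,1],[0,0,0,0,1],[0,0,0,0,1],[0,0,0,0,1],[0,0,0,0,1],[0,0,0,0,1],[0,0,0,0,1]]}}

```text
clock: 29.85
tcp_pos: [0.5084, -0.0702, 0.0719]
orientation: [0.706, -0.052, 0.704, 0.051]
wrist_force: [-8.6, 4.4, 17.6]
finger_gap: 0.049
```

```bash
python3 j.py
```

```text
[ 0.5084 -0.0702  0.0719] 0.04896774958513024 [-8.6131  4.3977 17.6405] [0.9213 1.7299 0.0038] [-0.2935  0.3002 -0.3846  0.8831 -0.0004 -0.4396] yaw 0.14612410659793773
```

Request:
{"api": "servo_tool", "payload": {"moves": [[0.1,0.05,-0.1,0,1],[0.05,0,0,0,1],[0,0,0,0,1],[0,0,0,0,1],[0,0,0,0,1],[0,0,0,0,1],[0,0,0,0,1],[0,0,0,0,1],[0,0,0,0,1],[0,0,0,0,1]]}}

```text
clock: 31.1
tcp_pos: [0.5084, -0.0702, 0.0718]
orientation: [0.707, -0.052, 0.703, 0.051]
wrist_force: [-10.1, 3.7, 25.3]
finger_gap: 0.0483
```

```bash
python3 j.py; python3 n.py w11.png
```

```text
[ 0.5084 -0.0702  0.0718] 0.048330058346568214 [-10.0799   3.6866  25.3478] [1.0572 2.0799 0.0324] [-0.2935  0.2983 -0.3875  0.8794 -0.0003 -0.4396] yaw 0.14609942369625806
[ 0.5084 -0.0702  0.0718] 0.049040790024295094 [-9.3629  3.7346 25.9612] [ 1.023   2.0561 -0.0212] togo [-0.1178  0.061   0.0369]
top centre pred (np.float64(322.4279446777822), np.float64(319.9801179348148)) [(np.float64(394.72878671781825), np.float64(320.01416641398356)), (np.float64(250.1405347114341), np.float64(319.94607578118377)), (np.float64(322.25325133997524), np.float64(378.4021496947338)), (np.float64(322.624793843824), np.float64(254.14859639661736))]
```

View pics/w11.png

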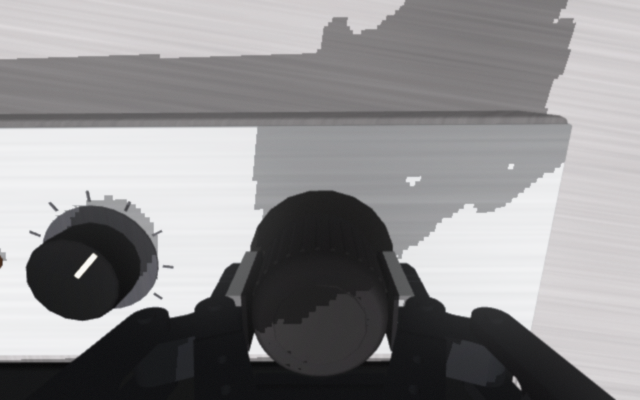

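View pics/sd_w11.png

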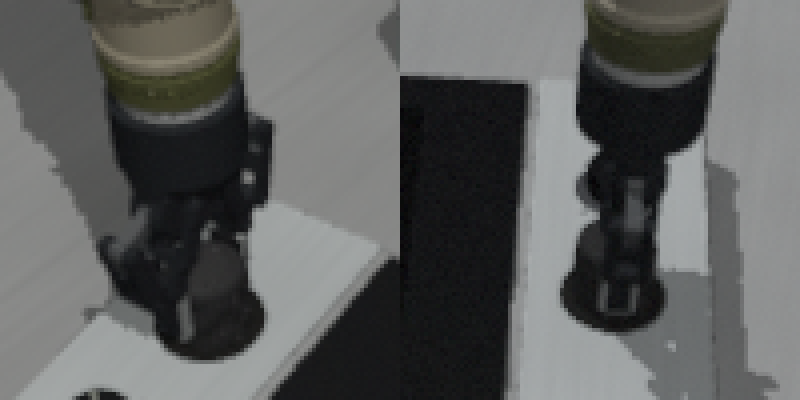

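```bash
python3 -c "
from h import *
print(env.get_state()['clock'],env.get_state()['wrist_force']);print(order.hand_in())"
```

```text
31.25 [-9.3629  3.7346 25.9612]
the job is handed in; nothing more can be done
None
```

I turned the reset knob to its stop, let it spring back, then pressed the dark grey splash cap home over it. I handed the job in at 31 s with the cap still gripped and pressed down.

- **Reset knob:** I gripped the wing and turned it 1.16 rad clockwise. The moment jumped from 0.11 to 2.0 N m, so it was against the stop. After I let go, the wrist picture showed the wing back at rest, front to back.
- **Cap:** I took the dark grey one, not the yellow look-alike. It went over the knob and collar without contact, clicked past the catches (the cap pulled down at about 10 N), then sat on the gasket. The tool ended at 71.8 mm, against 71.9 mm expected for fully home. The final push was 26 N, and the cap had not slipped in the fingers.
- **Other things:** the dial mark looked unchanged in the wrist pictures. I never came near the shaker, bottle or tray, but I took no final picture of them.
- **Small disagreement:** about 9 N of sideways force remained while pressing. It grew with the push and did not ease when I shifted the tool by about 1 mm. The picture showed no visible tilt.

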